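Sweep the caps into the tray's trough and shut its lid

TASK

On the sorting tray, sweep the three blue bottle caps across the deck with the fingertips into the collecting trough along the tray's side, then push the trough's clear lid over and press it fully shut so that they stay in. Leave the orange cap where it lies on the deck and everything else in its place; the caps are only pushed, never picked up.

Things in the scene. Friction and masses are not known exactly. Their poses are not given: they have to be found in the camera images.
- tray: grey sorting tray with a white deck, fixed, 224 mm (x) by 232 mm (y), origin at the centre of its underside, z up. Flat deck 38 mm above the worktop, y = -112 to +45 mm. A rim 12 mm above the deck runs along its right edge (y = -117 to -112) and its front and back (outside |x| = 107). The caps lie one to a lane, near x = -78, -26, +26, +78, each with a free way along +y to the trough
- deck_edge (a point): middle of the deck's left edge, at the tray's y = +45 mm, 38 mm above the worktop; it has no rim: here a steep smooth slope drops to the trough's floor and reaches it at y = +63 mm
- lid (a joint): clear lid with a blue frame over the trough, 222 mm long (tray's x), 75 mm wide, 3 mm thick, hinged on the trough's outer edge; rad: 0 = shut flat, 1.57 = upright, 2.0 = its stop, leaning outwards. It starts open. Its hinge is stiff: it stays at whatever angle it is left, a push of about 1 N at the free edge moves it, and it must be followed all the way down
- lid_edge (a point): middle of the free long edge of the lid (75 mm from the hinge line), where a low ridge for the thumb sits; when the lid is shut it lies at the tray's y = +40 mm, 40 mm above the worktop, 5 mm over onto the deck
- lid_hinge (a point): middle of the lid's hinge line, at the tray's y = +115 mm, 40 mm above the worktop; the line runs along the tray's x
- trough (a point): centre of the inner floor of the collecting trough, at the tray's y = +86 mm, 6 mm above the worktop; the floor is 47 mm wide (y = +63 to +110) and 214 mm long
- cap_blue_1: blue ribbed bottle screw cap, a disc 31 mm across (32.5 over its ribs) and 15 mm tall, 12 g, lying open side down on the tray's deck; origin at the centre of its underside, z up
- cap_blue_1_mid (a point): centre of that blue cap, 7.5 mm above its underside
- cap_blue_2: blue ribbed bottle screw cap, a disc 31 mm across (32.5 over its ribs) and 15 mm tall, 12 g, lying open side down on the tray's deck; origin at the centre of its underside, z up
- cap_blue_2_mid (a point): centre of that blue cap, 7.5 mm above its underside
- cap_blue_3: blue ribbed bottle screw cap, a disc 31 mm across (32.5 over its ribs) and 15 mm tall, 12 g, lying open side down on the tray's deck; origin at the centre of its underside, z up
- cap_blue_3_mid (a point): centre of that blue cap, 7.5 mm above its underside
- cap_orange: orange ribbed bottle screw cap, a disc 31 mm across (32.5 over its ribs) and 15 mm tall, 12 g, lying open side down on the tray's deck; origin at the centre of its underside, z up
- cap_orange_mid (a point): centre of the orange cap, 7.5 mm above its underside
- amber_bottle: small amber reagent bottle with a blue cap, 34 mm across, 75 mm tall, standing behind the tray; a bystander; origin at the centre of its underside
- timer: white bench timer with blue keys, 62 x 68 x 24 mm; a bystander; origin at the centre of its underside
- marker_black: white marker with a black cap, 13 x 141 x 14 mm, lying to the right of the tray; a bystander; origin at the centre of its underside
- sample_cup: white sample cup with an orange lid, 42 mm across, 41 mm tall; a bystander; origin at the centre of its underside
- white_cup: white sample cup with a white lid, 42 mm across, 41 mm tall; a bystander; origin at the centre of its underside
Not all that is in view belongs to the job. What is shaped like the cap_blue_2 but red or turquoise is not meant.

How it is judged:
By the outcome, as a careful person would: the job done as asked, in the order asked, and still so for the second after the job is handed in, with the robot touching nothing.
It also fails if it takes over 48 s, if anything falls off the work surface, if the arm or the gripper's body presses on something with over 40 N, if the wrist force passes 120 N, or if a joint passes its speed limit or range.

ROBOT

A 7-joint arm with a two-finger parallel gripper is mounted at the origin on a cart in front of the work surface, level with it; the furniture and walls round the work are solid. World frame = base frame: x ahead of the robot, y to its left, z up, the work surface at z = 0. Lengths are in mm, angles in rad, forces in N, time in s.
With the tool pointing down it reaches from about 400 to 875 mm from the base axis. Payload 4.4 kg.
Tool frame: the origin (TCP) lies on the centre line of the jaws, within the pads' length; the fingertips stand 22 mm ahead of it and the grasp point (between the pads) lies 3 mm ahead of it; z points along the fingers, y is the line along which they close (so a half turn about z gives the same grasp; the last joint's range is limited). The gripper opens to 85 mm and grips with 20 to 120 N. Pads are 22 mm wide; open, the fingers measure 114 mm over their backs; the gripper's body (76 mm by 85 mm) begins 54 mm behind the grasp point. The pads swing forward as they close: fully open they stand 13 mm farther back than shut.
Start: joints at [-0.066, 0.628, 0.038, 1.517, -0.027, 0.996, -0.02], TCP at [650.013, 0.026, 253.313] pointing down, gripper open.
Joint ranges: [-3.06, 3.06], [-0.37, 2.12], [-1.25, 1.32], [0.18, 2.47], [-1.1, 4.24], [0.23, 1.98], [-2.94, 2.94]. Speed limits (rad/s): [2.57, 2.57, 3.14, 3.14, 3.14, 3.14, 3.14].

INTERFACE

Orientations are given as a unit quaternion [w, x, y, z].
In Python, from station import arm, kinematics, get_obs, eyes, order, nets gives the robot as it stands. Calls block until the motion is done:
- arm.move_pose(position, orientation): joint-space move of the TCP to a pose.
- arm.line_to(position, ori=None, vel=150, threshold=None): straight line of the TCP; ori=None keeps the orientation; vel is the mean speed in mm/s. With threshold (N) it stops when the force on the tool has changed by that much, and returns True; else False.
- arm.set_joints(angles): joint-space move.
- arm.grip(opening, strength=None): opening from 0.0 (shut) to 1.0 (fully open); strength is the grip in N (None keeps the last); returns when the fingers have stopped.
- arm.wait(seconds).
- kinematics.inverse_kinematics(position, orientation): joint angles nearest the present ones, or None.
- get_obs(): the state.
- eyes.read_camera(name): name is "scene" or "side" or "wrist"; returns a dict with "color" (480x640x3 uint8, red, green, blue), "mtx" (3x3 intrinsics, pixels), "dist" ([k1, k2, p1, p2, k3] as OpenCV has them; the pictures are not rectified), "R" (3x3) and "t" (3): a world point X has camera coordinates R X + t; the wrist camera has in their place "tool_from_camera" (4x4, takes a point from camera to tool coordinates, whose origin is the TCP and whose axes are the flange's). Camera axes: x right, y down, z forward; pixel columns grow to the right and rows downward; lengths in mm; the calibration is good to about 2 mm. A picture is of the moment at which its call begins: read the wrist's pose just before it. There is no depth.
A pose or a line that the arm cannot do raises arm.IKError and nothing moves.
- order.job_done(): hands the job in; it is judged then, once.
Trained networks look in a picture, given as the dict that the camera call returned (one of the last four; its "shot" number tells which), for a name from the list of things; names that differ only in an ending like _2 or _b are one class to them, and where a whole thing is asked for, a point or a joint stands for the part that bears it (a point fixed in the world has none). Each returns a list of dicts, best first, with "confidence" (0 to 1); they miss things now and then, are a little off and sometimes report something else, mostly with a low value. They report only what shows in the picture. A call takes as long as a camera call. They do not tell look-alikes from the thing itself.
- nets.masks_of(picture, target): "region" (480x640 bool, what is visible of it) and "bbox" ([centre column, centre row, width, height] in pixels, round what is visible of it).
The state is a dict: "time_s": time; "joints": joint angles; "joint_velocities": joint speeds; "joint_efforts": joint torques, N m; "tcp_pos": TCP position; "orientation": TCP orientation; "wrist_force": force on the tool from outside, world axes, zero at the start; "torque": the same for the moment, N m; "finger_gap": opening from 0.0 (shut) to 1.0 (fully open); "gripper_force": force on a finger pad.
Only numpy, scipy, OpenCV 4.12 (cv2) and the standard library are available. Lean on these libraries where they do the work, as an engineer would, in place of code of your own. Each camera call takes 0.05 s, during which the arm holds its last target. There are 200 camera calls.

## Working session

There is one attempt and no reset: what is moved stays moved. The work goes in short steps, each a Python script; the robot and the scene stay as the last script left them, time stands still between calls to the robot, and variables do not carry over. Pictures are saved under pics/ and viewed, at most 10 in all, crops included, and the job is handed in when it is done.

```bash
ls; mkdir -p pics; cat > h.py <<'E'
import numpy as np, cv2
from station import arm, kinematics, get_obs, eyes, order, nets
def ray(p,px):
    u=cv2.undistortPoints(np.array([[px]],float),np.array(p["mtx"]),np.array(p["dist"])).ravel()
    R=np.array(p["R"]);t=np.array(p["t"]).ravel()
    return -R.T@t, R.T@np.array([u[0],u[1],1])
def onz(p,px,z):
    c,d=ray(p,px); return c+d*(z-c[2])/d[2]
def proj(p,X):
    R=np.array(p["R"]);t=np.array(p["t"]).ravel()
    return cv2.projectPoints(np.array(X,float).reshape(-1,3),cv2.Rodrigues(R)[0],t,np.array(p["mtx"]),np.array(p["dist"]))[0].reshape(-1,2)
def save(p,n): cv2.imwrite("pics/"+n,p["color"][:,:,::-1])
E
python3 - <<'E'
from h import *
for cam in ["scene","side"]:
    p=eyes.read_camera(cam); save(p,cam+"0.png")
    print(cam,-np.array(p["R"]).T@np.array(p["t"]).ravel())
    for n in ["cap_blue_1","cap_orange","lid","tray"]:
        for r in nets.masks_of(p,n):
            ys,xs=np.nonzero(r["region"])
            m=p["color"][r["region"]].mean(0).astype(int)
            print(n,round(r["confidence"],2),np.round(r["bbox"]),m,onz(p,r["bbox"][:2],45.5).round())
print(get_obs()["time_s"],get_obs()["orientation"])
E
```

```text
pics
scene [ 131.46516127 -841.42224039  480.70130327]
cap_blue_1 0.72 [253. 311.  17.  11.] [ 70 115  98] [ 348. -143.   46.]
cap_blue_1 0.7 [330. 266.  11.  13.] [ 67  77 103] [563. -31.  46.]
cap_blue_1 0.68 [350. 321.  19.  15.] [139  59  48] [ 493. -245.   46.]
cap_blue_1 0.62 [235. 286.  16.  13.] [ 72 115  97] [346. -34.  46.]
cap_blue_1 0.54 [339. 259.  17.  15.] [ 64  74 100] [600.  -6.  46.]
cap_blue_1 0.5 [309. 271.  13.  10.] [ 61  72 101] [512. -34.  46.]
cap_orange 0.53 [279. 268.  17.   9.] [167  96  56] [457.   6.  46.]
lid 0.94 [296. 233.  90.  37.] [120 126 122] [575. 188.  46.]
tray 0.94 [315. 260. 126. 103.] [117 113 102] [548.  11.  46.]
side [ 274.60082781 -793.9318824   523.7611039 ]
cap_blue_1 0.78 [340. 338.  18.  15.] [152  47  42] [ 503. -249.   46.]
cap_blue_1 0.75 [328. 263.  17.  12.] [ 47  73 119] [563. -26.  46.]
cap_blue_1 0.7 [236. 311.  17.  13.] [ 47 122 111] [ 361. -131.   46.]
cap_blue_1 0.67 [305. 270.  19.  13.] [ 43  70 119] [512. -37.  46.]
cap_blue_1 0.58 [414. 285.  13.  13.] [ 51 118 108] [ 688. -148.   46.]
cap_blue_1 0.55 [222. 280.  17.  13.] [ 53 123 112] [352. -26.  46.]
cap_orange 0.75 [275. 267.  18.  14.] [177 103  56] [458.  -9.  46.]
cap_orange 0.65 [349. 251.  16.  12.] [ 50  74 118] [620.   7.  46.]
lid 0.61 [300. 220.  96.  36.] [131 138 140] [567. 183.  46.]
tray 0.59 [316. 256. 132. 121.] [130 126 121] [549.   9.  46.]
0.5 [-1.84187173e-05  7.07139497e-01  7.07074063e-01  1.78683603e-05]
```

```bash
python3 - <<'E'
from h import *
import scipy.spatial.transform as st
a=cv2.imread("pics/scene0.png")[200:350,200:440]; cv2.imwrite("pics/s1.png",cv2.resize(a,(800,500),interpolation=cv2.INTER_CUBIC))
o=get_obs()
p=eyes.read_camera("wrist"); T=np.array(p["tool_from_camera"]); print(T.round(2))
save(p,"w0.png")
E
```

```text
[[  -0.     -0.96   -0.28   72.15]
 [   1.     -0.     -0.      0.93]
 [   0.     -0.28    0.96 -121.04]
 [   0.      0.      0.      1.  ]]
```

View pics/s1.png

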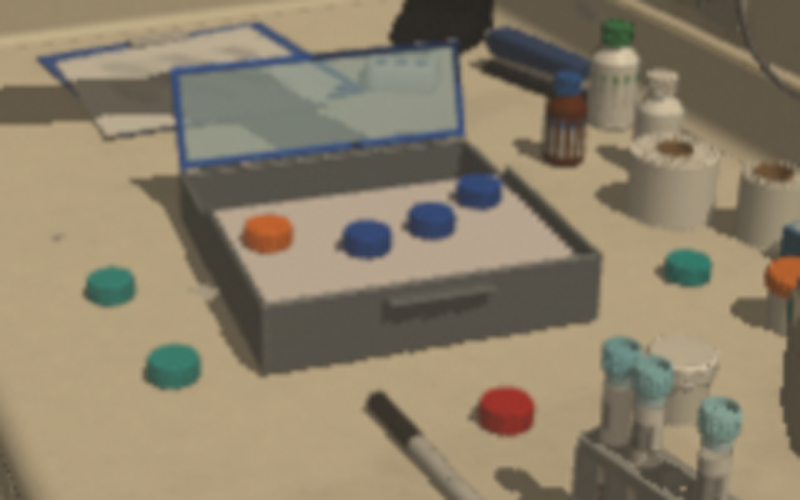

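View pics/w0.png

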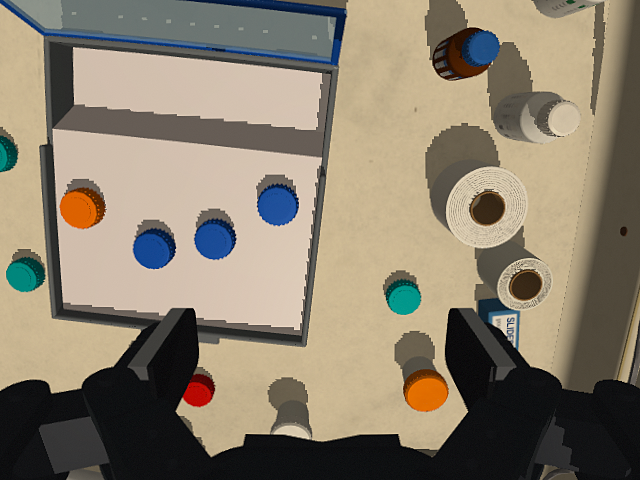

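Scene: grey tray with its lid open and leaning outwards; in the wrist view orange cap at (82,208), blue caps at (154,248), (215,239), (278,204), deck's left edge from (53,128) to (322,156).

```bash
cat >> h.py <<'E'
from scipy.spatial.transform import Rotation as Ro
def wrist():
    o=get_obs(); p=eyes.read_camera("wrist"); q=np.array(o["orientation"])
    M=np.eye(4); M[:3,:3]=Ro.from_quat(q[[1,2,3,0]]).as_matrix(); M[:3,3]=o["tcp_pos"]
    C=np.linalg.inv(M@np.array(p["tool_from_camera"])); p["R"]=C[:3,:3]; p["t"]=C[:3,3]; return p
E
python3 - <<'E'
from h import *
from scipy.optimize import least_squares
p=wrist()
for n in ["cap_blue_1","cap_orange"]:
    for r in nets.masks_of(p,n):
        c=r["bbox"][:2]
        print(n,round(r["confidence"],2),np.round(c),p["color"][int(c[1]),int(c[0])],onz(p,c,48).round(1))
px=np.array([[53,128],[322,156],[53,317],[304,345],[337,67]],float)
L=np.array([[-107,45,38],[107,45,38],[-112,-117,50],[112,-117,50],[112,115,40]],float)
for a,l in zip(px,L): print(onz(p,a,l[2]).round(1))
def W(v): 
    c,s=np.cos(v[2]),np.sin(v[2]); return np.c_[L[:,0]*c-L[:,1]*s+v[0],L[:,0]*s+L[:,1]*c+v[1],L[:,2]]
f=lambda v:(proj(p,W(v))-px).ravel()
s=least_squares(f,[548,0,0],loss="soft_l1",x_scale=[10,10,.1]);print(s.x,f(s.x).round(1))
v=s.x
R=lambda x,y,z:np.array([x*np.cos(v[2])-y*np.sin(v[2])+v[0],x*np.sin(v[2])+y*np.cos(v[2])+v[1],z])
# lid angle: free-edge project for candidate angles (scene)
for cam in ["scene","side"]:
    q=eyes.read_camera(cam)
    for a in [1.57,1.7,1.8,1.9,2.0]:
        print(cam,a,proj(q,[R(x,115-75*np.cos(a),40+75*np.sin(a)) for x in(-111,111)]).round().tolist())
    r=nets.masks_of(q,"lid")[0]; print(r["bbox"])
E
```

```text
cap_blue_1 0.89 [215. 239.] [ 26  76 150] [565.3 -25.9  48. ]
cap_blue_1 0.84 [  9. 154.] [ 0 73 67] [405.   43.8  48. ]
cap_blue_1 0.83 [ 26. 275.] [  0 135 124] [399.3 -57.8  48. ]
cap_blue_1 0.73 [277. 201.] [ 31  81 154] [616.5   4.7  48. ]
cap_blue_1 0.73 [403. 299.] [  0 152 139] [719.  -78.4  48. ]
cap_blue_1 0.66 [199. 390.] [184   9   2] [ 539.4 -169.5   48. ]
cap_blue_1 0.64 [155. 248.] [ 20  71 146] [514.9 -33.8  48. ]
cap_orange 0.97 [ 84. 208.] [220  97   0] [ 4.608e+02 -3.000e-01  4.800e+01]
cap_orange 0.7 [174.  33.] [107 116 114] [545.4 128.2  48. ]
[438.8  62.7  38. ]
[651.3  38.7  38. ]
[417.3 -96.2  50. ]
[ 635.7 -121.    50. ]
[662.4 104.4  40. ]
[ 5.39422328e+02  6.00232597e+00 -1.15161079e-01] [-0.6 -0.4 -0.6  0.4 -2.6  1.2  1.8  2.1  2.  -4.2]
scene 1.57 [[253.0, 221.0], [340.0, 212.0]]
scene 1.7 [[252.0, 220.0], [339.0, 211.0]]
scene 1.8 [[251.0, 220.0], [338.0, 211.0]]
scene 1.9 [[251.0, 220.0], [337.0, 211.0]]
scene 2.0 [[250.0, 220.0], [336.0, 211.0]]
[295.6, 232.9, 88.8, 34.9]
side 1.57 [[251.0, 207.0], [351.0, 200.0]]
side 1.7 [[250.0, 206.0], [350.0, 199.0]]
side 1.8 [[250.0, 205.0], [349.0, 198.0]]
side 1.9 [[250.0, 204.0], [348.0, 198.0]]
side 2.0 [[249.0, 204.0], [347.0, 198.0]]
[298.6, 219.0, 99.1, 36.6]
```

```bash
cat >> h.py <<'E'
V=(539.4,6.0,-0.115)
Rz=Ro.from_euler("z",V[2]); 
def G(x,y,z): return Rz.apply([x,y,z])+[V[0],V[1],0]
def loc(X): return Rz.inv().apply(np.array(X)-[V[0],V[1],0])
Q=(Rz*Ro.from_quat([2**-.5,2**-.5,0,0])).as_quat()[[3,0,1,2]]
E
python3 - <<'E'
from h import *
caps=[(616.5,4.7,48),(565.3,-25.9,48),(514.9,-33.8,48)]
C=[loc(c) for c in caps]; print(np.round(C,1),loc([460.8,-.3,48]).round(1))
arm.grip(0.2)
zd=None
for c in C:
    ys=c[1]-46
    arm.move_pose(G(c[0],ys,105).tolist(),Q.tolist())
    if zd is None:
        hit=arm.line_to(G(c[0],ys,52).tolist(),vel=50,threshold=3)
        zd=get_obs()["tcp_pos"][2]; print("deck touch",hit,zd)
        if not hit: break
    arm.line_to(G(c[0],ys,zd+4).tolist(),vel=100)
    arm.line_to(G(c[0],36,zd+4).tolist(),vel=90)
    o=get_obs(); print(o["time_s"],np.round(o["wrist_force"],1),loc(o["tcp_pos"]).round(1))
    arm.line_to(G(c[0],20,zd+4).tolist(),vel=100)
    arm.line_to(G(c[0],10,110).tolist(),vel=250)
save(wrist(),"w1.png"); print(get_obs()["time_s"])
q=eyes.read_camera("scene")
print(onz(q,(200+440*.3,200+45*.3),0),onz(q,(200+500*.3,200+45*.3),0),onz(q,(200+540*.3,200+70*.3),0))
E
```

```text
[[ 76.7   7.6  48. ]
 [ 29.4 -28.7  48. ]
 [-19.8 -42.3  48. ]] [-77.4 -15.3  48. ]
deck touch True 60.33513493354899
4.2917 [-0.4 -0.1  0.6] [76.8 35.  64.3]
7.35 [-0.2 -0.2 -0.7] [29.5 35.  64.3]
10.6 [-0.   0.4 -0.4] [-19.7  35.2  64.4]
11.2917
[ 7.99245189e+02  4.06503110e+02 -5.68434189e-14] [ 8.53272400e+02  3.83038106e+02 -5.68434189e-14] [851.65514153 304.76939908   0.        ]
```

View pics/w1.png

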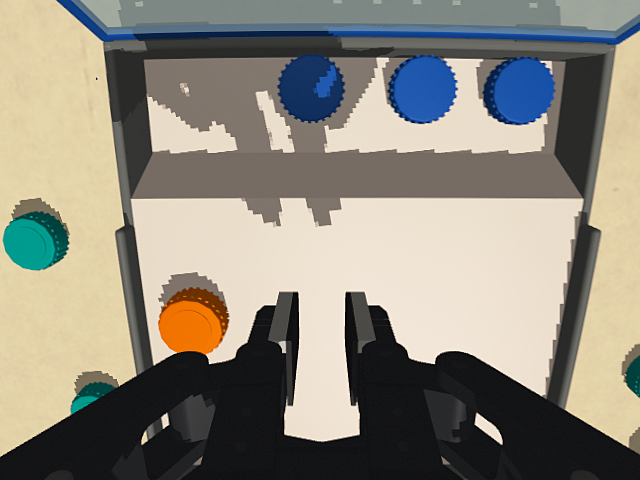

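All three blue caps lie flat in the trough (311,88), (423,88), (519,90); orange is untouched at (193,322). Now the lid.

```bash
python3 - <<'E'
from h import *
off=22.3
def st(t):
    o=get_obs(); print(t,round(o["time_s"],2),np.round(o["wrist_force"],1),loc(o["tcp_pos"]).round(1))
arm.line_to(G(0,40,205).tolist(),vel=250)
arm.line_to(G(0,192,205).tolist(),vel=250)
arm.line_to(G(0,192,95+off).tolist(),vel=200); st("behind")
def P(a,r=62,t=3,press=0):
    return G(0,115-r*np.cos(a)+t*np.sin(a)+11, 40+r*np.sin(a)+t*np.cos(a)+off-press).tolist()
arm.line_to(P(1.4),vel=80); st("pushed")
for a in np.arange(1.25,0.0,-0.15):
    arm.line_to(P(a),vel=80); st(round(a,2))
hit=arm.line_to(P(0,press=8),vel=25,threshold=15); st(hit)
arm.wait(0.3)
arm.line_to(P(0,press=-60),vel=150)
arm.line_to(G(0,-60,180).tolist(),vel=250)
save(wrist(),"w2.png"); save(eyes.read_camera("side"),"side2.png"); st("end")
a=cv2.imread("pics/side2.png")[190:340,200:440]; b=cv2.resize(a,(640,400)); 
cv2.imwrite("pics/m2.png",cv2.resize(np.vstack([cv2.imread("pics/w2.png"),b]),None,fx=.68,fy=.68))
E
```

```text
behind 13.25 [-0.2 -0.2  1.1] [  0.8 190.7 117.9]
pushed 14.32 [ 0.4 -0.8 -0.4] [-1.000e-01  1.190e+02  1.238e+02]
1.25 14.59 [ 0.2 -0.4  0.2] [-1.000e-01  1.085e+02  1.219e+02]
1.1 14.86 [-0.1  0.2 -0.9] [-1.000e-01  9.950e+01  1.187e+02]
0.95 15.12 [-0.4  0.7  0.4] [ -0.2  91.4 114.1]
0.8 15.39 [-0.   0.6 -0.2] [ -0.3  84.1 108.5]
0.65 15.66 [-0.3  0.3 -0.8] [ -0.3  77.8 101.7]
0.5 15.93 [ 0.2 -0.3  0.1] [-0.4 72.4 94.1]
0.35 16.19 [ 0.7 -0.2  0.5] [-0.4 68.4 85.9]
0.2 16.46 [ 0.6 -0.4 -0.4] [-0.4 65.6 77.1]
0.05 16.73 [ 0.2 -0.3 -0.5] [-0.4 64.1 68. ]
True 17.05 [-1.2 -1.2  9.2] [ 0.4 64.3 63.7]
end 18.71 [-0.7  0.5 -0.4] [ -0.7 -57.5 178.9]
```

View pics/m2.png

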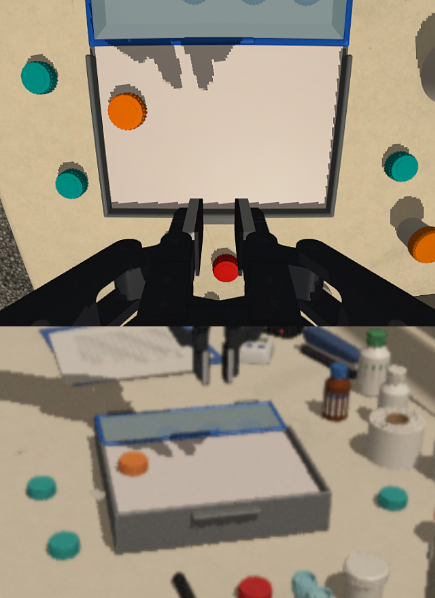

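The lid lies down over the trough, caps visible beneath it, and the orange cap is where it was. I'll press once more nearer the free edge to confirm it is fully shut, then hand in.

```bash
python3 - <<'E'
from h import *
arm.line_to(G(0,59,110).tolist(),vel=250)
arm.line_to(G(0,59,72).tolist(),vel=100)
h=arm.line_to(G(0,59,56).tolist(),vel=25,threshold=22); o=get_obs(); print(h,o["tcp_pos"],o["wrist_force"])
arm.wait(.3)
arm.line_to(G(0,59,130).tolist(),vel=120)
arm.line_to(G(0,-30,200).tolist(),vel=250)
p=wrist()
for a in (0,.03,.08): print(a,proj(p,[G(x,115-75*np.cos(a),41.5+75*np.sin(a)) for x in(-111,111)]).round(1).tolist())
c=p["color"].astype(int); m=(c[...,2]>c[...,0]+60)
for u in (200,300,400): print(u,np.nonzero(m[:,u])[0][-6:])
print(get_obs()["time_s"]); save(p,"w3.png")
E
```

```text
True [546.64904555  64.72560678  63.70278613] [-2.56313959 -0.43712436  9.65821787]
0 [[148.3, 119.1], [494.5, 118.9]]
0.03 [[146.9, 119.1], [495.8, 118.9]]
0.08 [[144.5, 118.8], [498.2, 118.7]]
200 [113 114 115 116 117 118]
300 [112 113 114 115 116 117]
400 [112 113 114 115 116 117]
22.0583
```

View pics/w3.png

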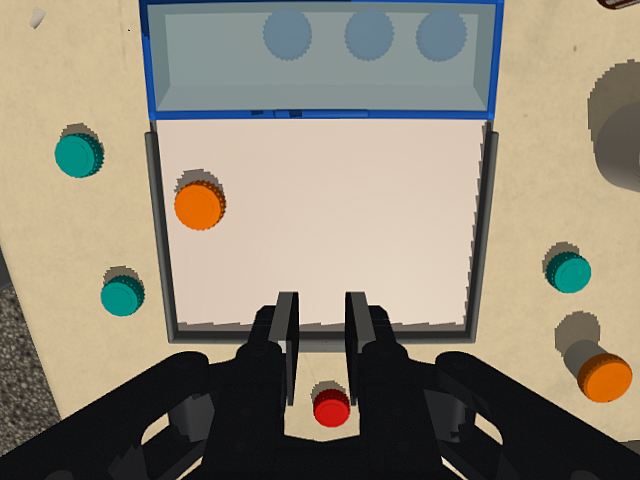

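The lid is shut, with its edge at row 118 as projected for angle 0. The three blue caps are under it at (287,35), (369,35) and (441,36), and the orange cap is on the deck at (200,205).

```bash
python3 -c "
from h import *
print(order.job_done())"
```

```text
the job is handed in; nothing more can be done
None
```

The three blue caps are in the trough under the fully shut lid, the orange cap is still where it lay on the deck, and the job was handed in at about 22 s.

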